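# Drive a treenail out of a ship-plank sample

## Robot

A 6-joint arm with a two-finger parallel gripper is mounted at the origin on the work surface. World frame = base frame: x ahead of the robot, y to its left, z up, the work surface at z = 0. Lengths are in mm, angles in rad, forces in N, time in s.
With the tool pointing down it reaches from about 350 to 850 mm from the base axis. Payload 8.1 kg.
Tool frame: the origin (TCP) lies on the centre line of the jaws, within the pads' length; the fingertips stand 8 mm ahead of it and the grasp point (between the pads) lies 11 mm behind it; z points along the fingers, y is the line along which they close (so a half turn about z gives the same grasp; the last joint's range is limited). The gripper opens to 93 mm and grips with 3 to 60 N. Pads are 15 mm wide; open, the fingers measure 128 mm over their backs; the gripper's body (75 mm by 188 mm) begins 65 mm behind the grasp point.
Start: joints at [1.238, 0.13, 1.488, -0, 1.523, -0.085], TCP at [147.141, 581.683, 226.635] pointing down, gripper open.
Joint ranges: [-2.96, 2.96], [-0.89, 2.26], [0.02, 2.5], [-1.34, 4.48], [0, 2.73], [-2.66, 2.66]. Speed limits (rad/s): [2.39, 2.39, 2.79, 3.14, 3.14, 3.14].

## Interface

Orientations are given as a unit quaternion [w, x, y, z].
In Python, from bench import arm gives the robot as it stands.
- The arm moves only by the tool move_arm, never from a script. Its argument "moves" is a list of rows, each an object of numbers: "tx", "ty", "tz": the shift along the tool's x, y, z scaled (see below); "ax", "ay", "az": the turn, a rotation vector about the tool's x, y, z scaled (see below). In form: [{"tx": .., "ty": .., "tz": .., "ax": .., "ay": .., "az": ..}, ...]. A call has 1 to 12 rows; each row shifts and turns the commanded pose from where the row before left it, along the tool's axes as they then stand; what a row does not reach is not made up. The controller multiplies each number of a shift by 0.2 m and each number of a turn by pi rad. A row lasts 1/12 s, in which the tool goes at most 41.7 mm and 7.16 degrees, less where a joint would pass 70% of its speed; a pose out of reach is approached as far as the arm can. A call with a number of a shift or a turn outside -1 to 1 is refused whole. A call with a gripper value outside its range is refused whole. "grip" is the finger opening in mm, from 0 to 93, set as the call begins (left out, the last holds). The fingers move at their own pace and stop on an object; "grip_force" is the grip in N (left out, the last holds). Time passes only in rows, so rows that do not move let the fingers close. It gives the time, the measured TCP pose, the force, the opening and the grip force at its end, in the units of the state.
- arm.get_obs(): the state, without advancing time (a new reading comes with each control period).
- arm.get_image(name): name is "scene" or "top"; returns the picture (420x560x3 uint8, blue, green, red); there is no depth.
- arm.camera_params(name): a dict with "fx", "fy", "cx", "cy" (pixels), "T" (4x4, takes a point from camera to world coordinates). Camera axes: x right, y up, looking along -z (the intrinsics and any distortion apply to the point x, -y, -z); pixel columns grow to the right and rows downward; lengths in mm; the calibration is good to about 2 mm. A picture is of the moment at which its call begins. camera_params takes no time and is no camera call.
- arm.close_job(): hands the job in; it is judged then, once.
Trained networks look in the newest picture that a camera, given by its name, has taken for a name from the list of things; names that differ only in an ending like _2 or _b are one class to them, and where a whole thing is asked for, a point or a joint stands for the part that bears it (a point fixed in the world has none). Each returns a list of dicts, best first, with "score" (0 to 1); they miss things now and then, are a little off and sometimes report something else, mostly with a low value. They report only what shows in the picture. A call takes as long as a camera call. They do not tell look-alikes from the thing itself.
- arm.look_for(camera, thing): "location" ([x, y, z] in mm, in world coordinates, good to about 4 mm: the middle of the surface that is visible of it).
- arm.place_of(camera, thing): "location" ([x, y, z] in mm, in world coordinates, good to about 4 mm: a listed point, or the origin of a listed thing).
The state is a dict: "t": time; "q": joint angles; "qvel": joint speeds; "tau": joint torques, N m; "ee_pos": TCP position; "orientation": TCP orientation; "wrist_force": force on the tool from outside, world axes, zero at the start; "torque": the same for the moment, N m; "opening": finger opening in mm; "gripper_force": force on a finger pad.
Only numpy, scipy, OpenCV 4.12 (cv2) and the standard library are available. Lean on these libraries where they do the work, as an engineer would, in place of code of your own. Each camera call takes 0.05 s, during which the arm holds its last target. There are 200 camera calls.

## Task

Slide the steel catch tray under the raised plank so that it lies below the treenail (the wooden pin) that stands proud. Then take the steel punch from the tool rack, drive that treenail down and right out through the plank with it so that it drops into the tray, and leave the punch standing in the emptied hole with its collar down on the plank. Do not touch the treenail with the fingers.

Things in the scene. Friction and masses are not known exactly. Their poses are not given: they have to be found in the camera images.
- hole (a point): Centre of the top mouth of the plank's 33 mm through-hole. Plank: fixed dark board, 260 (x axis here) x 110 (y) x 36 mm (z up), underside 85 and top 121 mm above the table; the hole lies mid-width, 20 mm off mid-length towards +x. Aluminium blocks carry its ends: below, the way is free 78 mm to +x, 118 mm to -x of the hole, open on both y sides. Its other two treenails are flush and stay.
- pin_center (a point): Centre of the treenail to drive out: pale wooden dowel, 30 mm diameter, 46 mm long, axis z, upright in the hole, its top 8 mm proud of the plank (the only one standing proud). The wood grips it: a push of 5 to 20 N moves it down; it falls free once its top is nearly through the plank.
- tray_grip (a point): Centre of the catch tray's grip, 28 mm above the table: upright grey block, 24 mm thick (x axis here), 45 mm long (y), top 47 mm above the table. The tray, an open steel dish 110 (x) x 120 (y) x 25 mm high, has its centre 140 mm from the grip towards -y, joined by a flat strip. Loose, 0.3 kg, flat on the table, dish towards the plank's +y side; slides when the grip is held and moved.
- punch_grip (a point): Centre of the steel punch's handle, a cylinder 24 mm in diameter, 70 mm long, axis z up. Under it a collar 52 mm across (underside 41 mm below this point), then a flat-ended 16 mm shaft (tip 93 mm below). Loose, 0.35 kg, hangs by its collar in a 65 mm high fixed rack: three 24 mm holes 70 mm apart in a row within 9 deg of world x. The slim brush and scriber there have 32 mm collars and stay.
There are look-alikes about, which are no part of the job. Leave any red or turquoise look-alike of the part that bears pin_center alone.

How it is judged (in metres and radians):
On the way, in this order (a step that is already met when the one before it is completed fails the run):
1. the tray lies under the hole while the treenail is still in it (x of hole in the frame of tray_grip between -0.035 and 0.035 m and y of hole in the frame of tray_grip between -0.18 and -0.1 m and angle between tray_grip's own z axis and vertical below 0.15 rad and z of pin_center in the frame of hole above -0.022 m), for 0.2 s.
2. the punch, bearing on the treenail, has driven it down by 10 mm (contact force between punch and pin above 0.5 N and z of pin_center in the frame of hole below -0.025 m).
At the end, for the whole second after the job is handed in: The treenail lies at rest inside the tray's dish, the tray stands flat on the table, and the punch stands at rest in the hole, upright within 11 degrees, its collar within 7 mm of the plank's top (x of pin_center in the frame of tray_grip between -0.055 and 0.055 m and y of pin_center in the frame of tray_grip between -0.2 and -0.08 m and height (world z) of pin_center below 0.05 m and linear speed of each of pin, punch below 0.03 m/s and angle between tray_grip's own z axis and vertical below 0.15 rad and height (world z) of tray_grip below 0.038 m and horizontal distance between punch_grip and hole below 0.025 m and z of punch_grip in the frame of hole below 0.048 m and angle between punch_grip's own z axis and vertical below 0.2 rad); the robot touches nothing.
It fails at once if the fingers touched the treenail (contact force between the fingers and pin above 0.5 N).
It also fails if it takes over 54 s, if anything falls off the work surface, if the arm or the gripper's body presses on something with over 40 N, if the wrist force passes 120 N, or if a joint passes its speed limit or range.

## Working session

There is one attempt and no reset: what is moved stays moved. The work goes in short steps, Python scripts to look and compute and a tool call to move; the robot and the scene stay as the last step left them, time stands still between calls to the robot, and variables do not carry over. Pictures are saved under pics/ and viewed, at most 10 in all, crops included, and the job is handed in when it is done.

Besides the shell and the picture viewer there is one more tool, called after ">>>" by a JSON object that holds its "name" and its "arguments", one argument or row to a line. move_arm: Moves the arm, as the interface text tells. Shifts and turns lie within -1 to 1; 1 stands for 0.2 m of shift or pi rad of turn. Its arguments: {"type":"object","properties":{"moves":{"type":"array"},"grip":{"type":"number"},"grip_force":{"type":"number"}},"required":["moves"]}

```bash
mkdir -p pics
cat > h.py <<'E'
import cv2,numpy as np
from bench import arm
def snap(cam,name):
    im=arm.get_image(cam); cv2.imwrite(f'pics/{name}.png',im); return im
def ray(cam,u,v,z):
    p=arm.camera_params(cam);T=np.array(p['T'])
    d=T[:3,:3]@np.array([(u-p['cx'])/p['fx'],-(v-p['cy'])/p['fy'],-1.]);o=T[:3,3]
    return o+d*(z-o[2])/d[2]
def proj(cam,P):
    p=arm.camera_params(cam);T=np.array(p['T']);c=T[:3,:3].T@(np.array(P)-T[:3,3])
    return p['cx']+p['fx']*c[0]/-c[2],p['cy']-p['fy']*c[1]/-c[2]
E
python3 - <<'E'
from h import *
a=snap('scene','s0');b=snap('top','t0')
for c in('scene','top'):
    p=arm.camera_params(c);print(c,{k:v for k,v in p.items() if k!='T'},np.round(np.array(p['T'])[:3,3]))
    for n in('hole','pin_center','tray_grip','punch_grip'):
        for r in arm.place_of(c,n)[:4]:
            L=r['location'];print(n,np.round(L),round(r['score'],2),np.round(proj(c,L)))
o=arm.get_obs();print(o['t'],o['ee_pos'],o['orientation'])
E
```

```text
scene {'fx': 483.81981556869255, 'fy': 483.81981556869255, 'cx': 281.80069327632975, 'cy': 204.17632420726054} [1039. -589.  751.]
hole [584. -80. 125.] 0.62 [254. 218.]
pin_center [592. -76. 108.] 0.76 [259. 225.]
pin_center [ 714. -160.   19.] 0.66 [285. 312.]
pin_center [ 582. -186.   24.] 0.61 [221. 287.]
pin_center [ 654. -218.   22.] 0.55 [239. 317.]
tray_grip [520. 304.  29.] 0.79 [329. 153.]
punch_grip [ 572. -312.  104.] 0.85 [161. 302.]
top {'fx': 390.3630938162498, 'fy': 390.3630938162498, 'cx': 282.7907884021841, 'cy': 206.15438240105254} [526.   7. 932.]
hole [589. -78. 122.] 0.83 [315. 209.]
pin_center [ 653. -218.   19.] 0.7 [369. 184.]
pin_center [ 581. -187.   21.] 0.68 [357. 215.]
pin_center [ 716. -160.   27.] 0.58 [345. 158.]
pin_center [589. -75. 108.] 0.52 [313. 209.]
tray_grip [519. 306.  27.] 0.66 [144. 244.]
punch_grip [ 573. -316.  105.] 0.94 [425. 215.]
0.5 [147.11903086 581.66334883 226.59483223] [-1.79874458e-05  1.23578432e-01  9.92334807e-01 -3.53264873e-05]
```

View pics/s0.png

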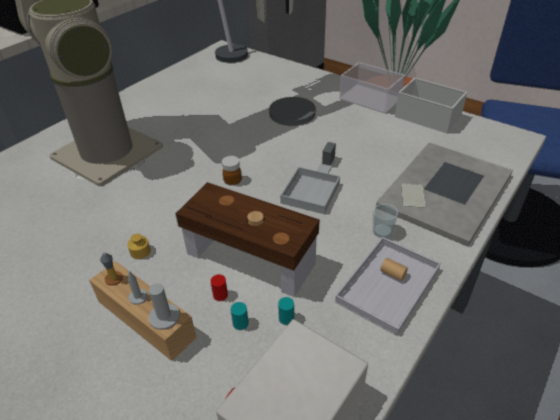

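View pics/t0.png

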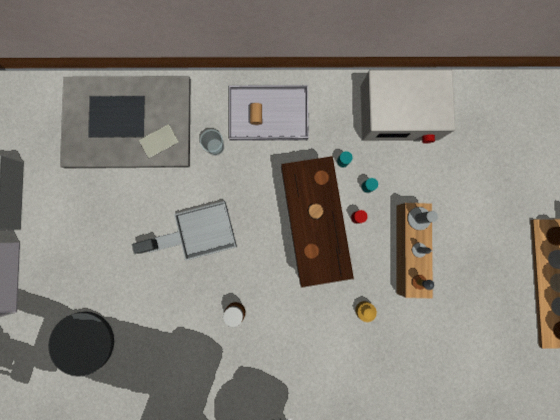

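The proud pin could be confused with the flush treenails at scene px (227,201) and (281,239), the red cup (219,288), the turquoise cups (239,316) and (286,311), and the dowel in the other tray (394,268). I choose the pale pin at scene px (256,218), top px (315,211). For the punch, the wide-collared tool at top px (425,215) fits, and the brush and scriber stay. One close crop will check this.

Run:
```python
import cv2
a=cv2.imread('pics/t0.png')[145:305,130:450]
cv2.imwrite('pics/t0c.png',cv2.resize(a,None,fx=2.5,fy=2.5,interpolation=cv2.INTER_CUBIC))
```

```text
(no output)
```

View pics/t0c.png

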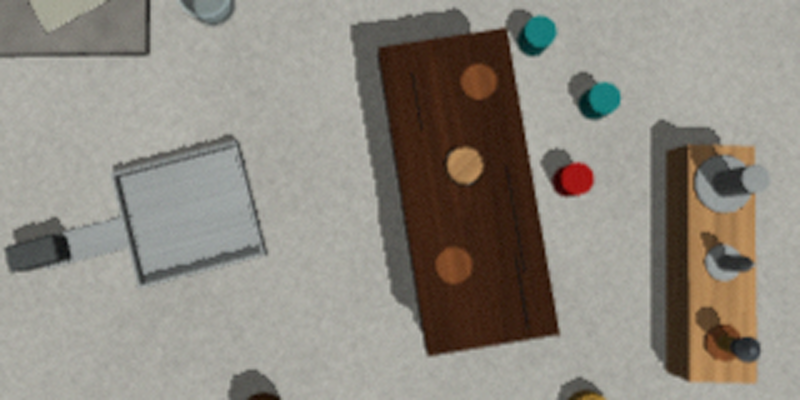

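Run:
```python
from h import *
f=lambda u,v,z:ray('top',130+u/2.5,145+v/2.5,z)[:2]
C=lambda L,z:np.array([f(*p,z) for p in L])
pl=C([(380,47),(505,30),(558,333),(428,354)],121);print('plank',pl.round(),pl.mean(0).round(1))
for a,b in((0,3),(1,2)): d=pl[a]-pl[b];print('len',np.linalg.norm(d),np.degrees(np.arctan2(d[1],d[0])))
d=pl[0]-pl[3]+pl[1]-pl[2];d/=np.linalg.norm(d);print('hole',pl.mean(0)+20*d,'pin',f(465,166,129))
tr=C([(117,173),(235,142),(265,253),(142,283)],25);print('tray',tr.round(),tr.mean(0).round(1))
for a,b in((0,3),(1,2),(0,1),(3,2)): d=tr[a]-tr[b];print('len',np.linalg.norm(d),np.degrees(np.arctan2(d[1],d[0])))
print('grip top',f(38,253,40))
print('punch',f(755,178,141),f(722,183,73))
rk=C([(688,147),(753,147),(757,381),(690,381)],65);print('rack',rk.round())
# scene check
print('scene pin',ray('scene',256,217,129)[:2])
```

```text
plank [[ 685.  -10.]
 [ 699. -116.]
 [ 445. -154.]
 [ 429.  -46.]] [564.4 -81.5]
len 258.07264593877255 8.048022299327792
len 256.5491258524118 8.468085712629037
hole [584.16151009 -78.6222433 ] pin [583.03599156 -78.88298113]
tray [[588. 233.]
 [615. 124.]
 [512.  96.]
 [486. 209.]] [550.3 165.6]
len 104.18721558127474 13.235215020208424
len 106.80564555731817 14.969386265147959
len 112.39806520665577 104.24476794139078
len 115.61431167895984 102.94324072449557
grip top [515.07285044 299.4122104 ]
punch [ 569.62074728 -315.20915743] [ 569.30604658 -313.20230337]
rack [[ 602. -287.]
 [ 602. -346.]
 [ 395. -340.]
 [ 396. -280.]]
scene pin [589.45705674 -79.03213989]
```

>>> {"name": "move_arm", "arguments": {
  "moves": [
    {"tx": -0.178,"ty": -0.075,"tz": 0.04},
    {"tx": -0.178,"ty": -0.075,"tz": 0.04},
    {"tx": -0.178,"ty": -0.075,"tz": 0.04},
    {"tx": -0.178,"ty": -0.075,"tz": 0.04},
    {"tx": -0.178,"ty": -0.075,"tz": 0.04},
    {"tx": -0.178,"ty": -0.075,"tz": 0.04},
    {"tx": -0.178,"ty": -0.075,"tz": 0.04},
    {"tx": -0.178,"ty": -0.075,"tz": 0.04},
    {"tx": -0.178,"ty": -0.075,"tz": 0.04},
    {"tx": -0.178,"ty": -0.075,"tz": 0.04},
    {"tx": -0.178,"ty": -0.075,"tz": 0.04},
    {"tx": -0.178,"ty": -0.075,"tz": 0.04}
  ],
  "grip": 93,
  "grip_force": 40
}}

```text
invalid input
```

>>> {"name": "move_arm", "arguments": {
  "moves": [
    {"az": 0.038},
    {"az": 0.038},
    {"az": 0.038},
    {"az": 0.038},
    {"az": 0.038},
    {"az": 0.038},
    {"az": 0.038},
    {"az": 0.038},
    {"az": 0.039},
    {}
  ]
}}

```text
invalid input
```

```bash
cat >> h.py <<'E'
from scipy.spatial.transform import Rotation as Ro
def to(P,yaw=None):
    o=arm.get_obs();w,x,y,z=o['orientation'];R=Ro.from_quat([x,y,z,w]).as_matrix()
    ya=np.degrees(np.arctan2(R[1,1],R[0,1]))
    print('t',round(o['t'],2),'pos',np.round(o['ee_pos'],1),'yaw',round(ya,1),'tilt',np.round(R[:2,2],3),'F',np.round(o['wrist_force'],1),'open',round(o['opening'],1),'j',np.round(o['q'],2))
    print('tool shift units',np.round(R.T@(np.array(P)-o['ee_pos'])/200,3), 'az total', None if yaw is None else round((ya-yaw)/180,3))
E
python3 - <<'E'
from h import *
to([517,303,22],14)
E
```

```text
t 0.5 pos [147.1 581.7 226.6] yaw 75.8 tilt [-0. -0.] F [-0.3  0.7 -0.3] open 92.8 j [ 1.24  0.13  1.49  0.    1.52 -0.09]
tool shift units [-2.135 -0.897  1.023] az total 0.343
```

>>> {"name": "move_arm", "arguments": {
  "moves": [
    {"tx": -0.178,"ty": -0.075,"tz": 0.04,"ax": 0,"ay": 0,"az": 0},
    {"tx": -0.178,"ty": -0.075,"tz": 0.04,"ax": 0,"ay": 0,"az": 0},
    {"tx": -0.178,"ty": -0.075,"tz": 0.04,"ax": 0,"ay": 0,"az": 0},
    {"tx": -0.178,"ty": -0.075,"tz": 0.04,"ax": 0,"ay": 0,"az": 0},
    {"tx": -0.178,"ty": -0.075,"tz": 0.04,"ax": 0,"ay": 0,"az": 0},
    {"tx": -0.178,"ty": -0.075,"tz": 0.04,"ax": 0,"ay": 0,"az": 0},
    {"tx": -0.178,"ty": -0.075,"tz": 0.04,"ax": 0,"ay": 0,"az": 0},
    {"tx": -0.178,"ty": -0.075,"tz": 0.04,"ax": 0,"ay": 0,"az": 0},
    {"tx": -0.178,"ty": -0.075,"tz": 0.04,"ax": 0,"ay": 0,"az": 0},
    {"tx": -0.178,"ty": -0.075,"tz": 0.04,"ax": 0,"ay": 0,"az": 0},
    {"tx": -0.178,"ty": -0.075,"tz": 0.04,"ax": 0,"ay": 0,"az": 0},
    {"tx": -0.178,"ty": -0.075,"tz": 0.04,"ax": 0,"ay": 0,"az": 0}
  ],
  "grip": 93,
  "grip_force": 40
}}

```text
t: 1.5
ee_pos: [518.6, 301.0, 130.5]
orientation: [0.0, 0.124, 0.992, 0.0]
wrist_force: [0.3, 1.0, 0.3]
opening: 92.9
gripper_force: 0.0
```

>>> {"name": "move_arm", "arguments": {
  "moves": [
    {"tx": 0,"ty": 0,"tz": 0,"ax": 0,"ay": 0,"az": 0.038},
    {"tx": 0,"ty": 0,"tz": 0,"ax": 0,"ay": 0,"az": 0.038},
    {"tx": 0,"ty": 0,"tz": 0,"ax": 0,"ay": 0,"az": 0.038},
    {"tx": 0,"ty": 0,"tz": 0,"ax": 0,"ay": 0,"az": 0.038},
    {"tx": 0,"ty": 0,"tz": 0,"ax": 0,"ay": 0,"az": 0.038},
    {"tx": 0,"ty": 0,"tz": 0,"ax": 0,"ay": 0,"az": 0.038},
    {"tx": 0,"ty": 0,"tz": 0,"ax": 0,"ay": 0,"az": 0.038},
    {"tx": 0,"ty": 0,"tz": 0,"ax": 0,"ay": 0,"az": 0.038},
    {"tx": 0,"ty": 0,"tz": 0,"ax": 0,"ay": 0,"az": 0.039},
    {"tx": 0,"ty": 0,"tz": 0,"ax": 0,"ay": 0,"az": 0}
  ]
}}

```text
t: 2.33
ee_pos: [517.2, 302.4, 130.7]
orientation: [0.0, 0.618, 0.787, 0.0]
wrist_force: [-0.2, 0.4, 0.6]
opening: 92.9
gripper_force: 0.0
```

Run:
```python
from h import *
to([517,303,22],14)
```

```text
t 2.33 pos [517.2 302.4 130.7] yaw 13.7 tilt [0. 0.] F [-0.2  0.4  0.6] open 92.9 j [ 0.44  0.19  1.6  -0.    1.35  0.2 ]
tool shift units [ 0.003 -0.     0.544] az total -0.002
```

>>> {"name": "move_arm", "arguments": {
  "moves": [
    {"tx": 0,"ty": 0,"tz": 0.136,"ax": 0,"ay": 0,"az": 0},
    {"tx": 0,"ty": 0,"tz": 0.136,"ax": 0,"ay": 0,"az": 0},
    {"tx": 0,"ty": 0,"tz": 0.136,"ax": 0,"ay": 0,"az": 0},
    {"tx": 0,"ty": 0,"tz": 0.136,"ax": 0,"ay": 0,"az": 0},
    {"tx": 0,"ty": 0,"tz": 0,"ax": 0,"ay": 0,"az": 0},
    {"tx": 0,"ty": 0,"tz": 0,"ax": 0,"ay": 0,"az": 0}
  ]
}}

```text
t: 2.83
ee_pos: [515.6, 301.6, 20.3]
orientation: [-0.001, 0.614, 0.789, -0.002]
wrist_force: [-0.1, 1.0, 1.2]
opening: 92.7
gripper_force: 0.0
```

>>> {"name": "move_arm", "arguments": {
  "moves": [
    {"tx": 0,"ty": 0,"tz": 0,"ax": 0,"ay": 0,"az": 0},
    {"tx": 0,"ty": 0,"tz": 0,"ax": 0,"ay": 0,"az": 0},
    {"tx": 0,"ty": 0,"tz": 0,"ax": 0,"ay": 0,"az": 0},
    {"tx": 0,"ty": 0,"tz": 0,"ax": 0,"ay": 0,"az": 0},
    {"tx": 0,"ty": 0,"tz": 0,"ax": 0,"ay": 0,"az": 0},
    {"tx": 0,"ty": 0,"tz": 0,"ax": 0,"ay": 0,"az": 0},
    {"tx": 0,"ty": 0,"tz": 0,"ax": 0,"ay": 0,"az": 0},
    {"tx": 0,"ty": 0,"tz": 0,"ax": 0,"ay": 0,"az": 0}
  ],
  "grip": 10,
  "grip_force": 40
}}

```text
t: 3.5
ee_pos: [517.1, 302.4, 21.9]
orientation: [-0.0, 0.615, 0.788, 0.0]
wrist_force: [-0.5, -0.4, 0.2]
opening: 44.3
gripper_force: 0.0
```

Run:
```python
from h import *
to([565,60,22],8.2)
for r in arm.place_of('top','tray_grip')[:1]:print(r) if 0 else None
im=snap('top','t1')[170:290,110:290]
cv2.imwrite('pics/t1c.png',cv2.resize(im,None,fx=4,fy=4,interpolation=cv2.INTER_CUBIC))
```

```text
t 3.5 pos [517.1 302.4  21.9] yaw 14.1 tilt [0. 0.] F [-0.5 -0.4  0.2] open 44.3 j [0.44 0.31 1.67 0.   1.16 0.2 ]
tool shift units [-1.234e+00 -6.200e-02 -1.000e-03] az total 0.033
```

View pics/t1c.png

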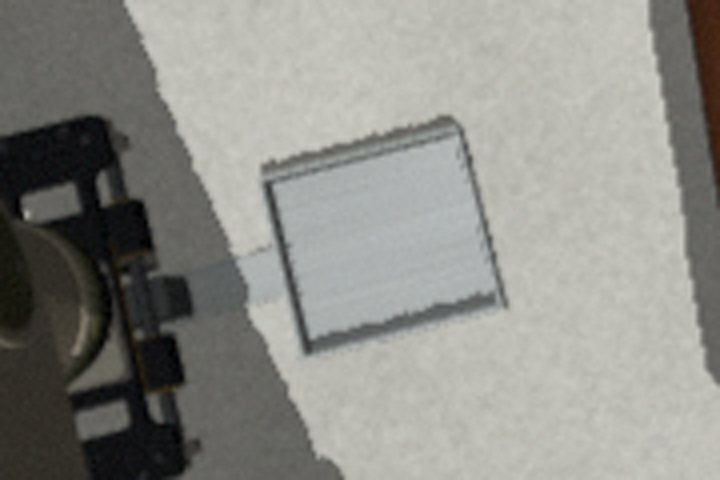

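The picture shows the grip at crop (165,297) between the half-closed fingers, with the dish undisturbed. I'll finish closing.

>>> {"name": "move_arm", "arguments": {
  "moves": [
    {"tx": 0,"ty": 0,"tz": 0,"ax": 0,"ay": 0,"az": 0},
    {"tx": 0,"ty": 0,"tz": 0,"ax": 0,"ay": 0,"az": 0},
    {"tx": 0,"ty": 0,"tz": 0,"ax": 0,"ay": 0,"az": 0},
    {"tx": 0,"ty": 0,"tz": 0,"ax": 0,"ay": 0,"az": 0},
    {"tx": 0,"ty": 0,"tz": 0,"ax": 0,"ay": 0,"az": 0},
    {"tx": 0,"ty": 0,"tz": 0,"ax": 0,"ay": 0,"az": 0}
  ]
}}

```text
t: 4.1
ee_pos: [517.1, 302.4, 21.8]
orientation: [0.0, 0.615, 0.788, -0.0]
wrist_force: [1.5, 0.3, -0.6]
opening: 23.5
gripper_force: 39.9
```

Run:
```python
from h import *
to([565,60,22],8.2)
```

```text
t 4.1 pos [517.1 302.4  21.8] yaw 14.1 tilt [-0. -0.] F [ 1.5  0.3 -0.6] open 23.5 j [ 0.44  0.31  1.67 -0.    1.16  0.2 ]
tool shift units [-1.234e+00 -6.200e-02 -1.000e-03] az total 0.033
```

>>> {"name": "move_arm", "arguments": {
  "moves": [
    {"tx": 0,"ty": 0,"tz": 0,"ax": 0,"ay": 0,"az": 0.011},
    {"tx": 0,"ty": 0,"tz": 0,"ax": 0,"ay": 0,"az": 0.011},
    {"tx": 0,"ty": 0,"tz": 0,"ax": 0,"ay": 0,"az": 0.011},
    {"tx": -0.06,"ty": 0.01,"tz": 0,"ax": 0,"ay": 0,"az": 0},
    {"tx": -0.11,"ty": 0.01,"tz": 0,"ax": 0,"ay": 0,"az": 0},
    {"tx": -0.11,"ty": 0.01,"tz": 0,"ax": 0,"ay": 0,"az": 0},
    {"tx": -0.11,"ty": 0.01,"tz": 0,"ax": 0,"ay": 0,"az": 0},
    {"tx": -0.11,"ty": 0.01,"tz": 0,"ax": 0,"ay": 0,"az": 0},
    {"tx": -0.11,"ty": 0.01,"tz": 0,"ax": 0,"ay": 0,"az": 0},
    {"tx": -0.06,"ty": 0,"tz": 0,"ax": 0,"ay": 0,"az": 0},
    {"tx": 0,"ty": 0,"tz": 0,"ax": 0,"ay": 0,"az": 0}
  ]
}}

```text
t: 5.02
ee_pos: [548.3, 168.8, 21.8]
orientation: [0.0, 0.656, 0.755, -0.0]
wrist_force: [0.3, -1.2, -1.8]
opening: 23.6
gripper_force: 39.9
```

Run:
```python
from h import *
to([565,60,22],8.2)
im=snap('top','t2')[140:300,180:400]
cv2.imwrite('pics/t2c.png',cv2.resize(im,None,fx=3.5,fy=3.5,interpolation=cv2.INTER_CUBIC))
```

```text
t 5.02 pos [548.3 168.8  21.8] yaw 8.0 tilt [-0.    -0.001] F [ 0.3 -1.2 -1.8] open 23.6 j [ 0.21  0.25  1.74 -0.    1.15  0.07]
tool shift units [-0.55   0.007 -0.001] az total -0.001
```

View pics/t2c.png

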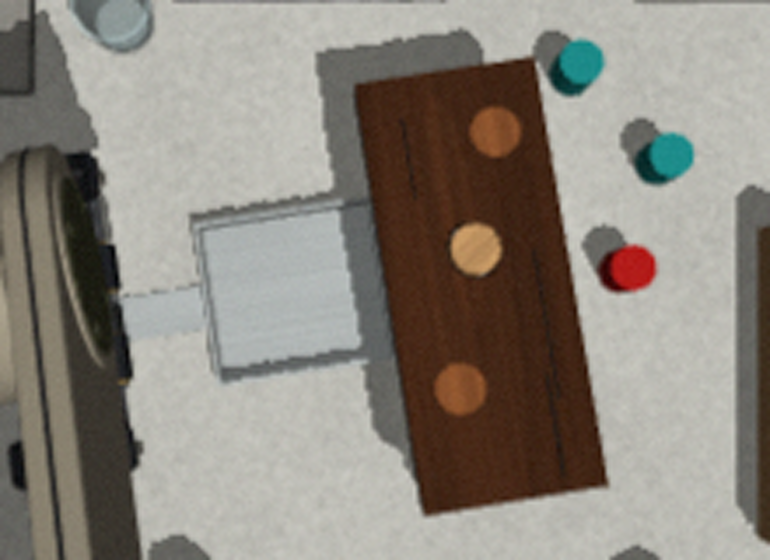

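The tray (dish at crop px (285,290)) is sliding squarely under the plank, and the pin stays at crop px (476,249). Continuing.

>>> {"name": "move_arm", "arguments": {
  "moves": [
    {"tx": -0.08,"ty": 0,"tz": 0,"ax": 0,"ay": 0,"az": 0},
    {"tx": -0.11,"ty": 0,"tz": 0,"ax": 0,"ay": 0,"az": 0},
    {"tx": -0.11,"ty": 0.007,"tz": 0,"ax": 0,"ay": 0,"az": 0},
    {"tx": -0.11,"ty": 0,"tz": 0,"ax": 0,"ay": 0,"az": 0},
    {"tx": -0.09,"ty": 0,"tz": 0,"ax": 0,"ay": 0,"az": 0},
    {"tx": -0.05,"ty": 0,"tz": 0,"ax": 0,"ay": 0,"az": 0},
    {"tx": 0,"ty": 0,"tz": 0,"ax": 0,"ay": 0,"az": 0},
    {"tx": 0,"ty": 0,"tz": 0,"ax": 0,"ay": 0,"az": 0},
    {"tx": 0,"ty": 0,"tz": 0,"ax": 0,"ay": 0,"az": 0},
    {"tx": 0,"ty": 0,"tz": 0,"ax": 0,"ay": 0,"az": 0}
  ]
}}

```text
t: 5.9
ee_pos: [564.7, 63.9, 21.8]
orientation: [-0.0, 0.655, 0.756, -0.0]
wrist_force: [-0.2, -1.4, -1.8]
opening: 23.8
gripper_force: 39.9
```

>>> {"name": "move_arm", "arguments": {
  "moves": [
    {"tx": 0,"ty": 0,"tz": 0,"ax": 0,"ay": 0,"az": 0},
    {"tx": 0,"ty": 0,"tz": 0,"ax": 0,"ay": 0,"az": 0},
    {"tx": 0,"ty": 0,"tz": 0,"ax": 0,"ay": 0,"az": 0},
    {"tx": 0,"ty": 0,"tz": 0,"ax": 0,"ay": 0,"az": 0},
    {"tx": 0,"ty": 0,"tz": 0,"ax": 0,"ay": 0,"az": 0},
    {"tx": 0,"ty": 0,"tz": 0,"ax": 0,"ay": 0,"az": 0},
    {"tx": 0,"ty": 0,"tz": -0.1,"ax": 0,"ay": 0,"az": 0},
    {"tx": 0,"ty": 0,"tz": -0.15,"ax": 0,"ay": 0,"az": 0},
    {"tx": 0,"ty": 0,"tz": -0.2,"ax": 0,"ay": 0,"az": 0},
    {"tx": 0,"ty": 0,"tz": -0.2,"ax": 0,"ay": 0,"az": 0},
    {"tx": 0,"ty": 0,"tz": -0.2,"ax": 0,"ay": 0,"az": 0},
    {"tx": 0,"ty": 0,"tz": -0.2,"ax": 0,"ay": 0,"az": 0}
  ],
  "grip": 93
}}

```text
t: 6.9
ee_pos: [564.5, 62.7, 233.8]
orientation: [0.0, 0.655, 0.755, 0.0]
wrist_force: [0.5, -0.0, -0.2]
opening: 92.6
gripper_force: 0.0
```

Run:
```python
from h import *
to([571,-314,195],-90)
im=snap('scene','s1')[130:350,80:380]
cv2.imwrite('pics/s1c.png',cv2.resize(im,None,fx=2.6,fy=2.6,interpolation=cv2.INTER_CUBIC))
for n in ('tray_grip','punch_grip'): 
    for r in arm.place_of('scene',n)[:2]: print(n,np.round(r['location']),r['score'])
for z in (100,150,200): print('box near corner',z,ray('top',453,139,z)[:2],ray('top',370,139,z)[:2])
```

```text
t 6.9 pos [564.5  62.7 233.8] yaw 8.1 tilt [0. 0.] F [ 0.5 -0.  -0.2] open 92.6 j [ 0.02  0.04  1.57  0.    1.53 -0.12]
tool shift units [-1.869 -0.233  0.194] az total 0.545
tray_grip [563.  65.  24.] 0.61
punch_grip [ 576. -315.  106.] 0.55
punch_grip [582. -80. 124.] 0.27
box near corner 100 [ 740.78175288 -386.1620188 ] [ 742.13762932 -203.28349048]
box near corner 150 [ 727.84947715 -362.50759946] [ 729.12386434 -190.62021537]
box near corner 200 [ 714.91720142 -338.85318013] [ 716.11009937 -177.95694026]
```

View pics/s1c.png

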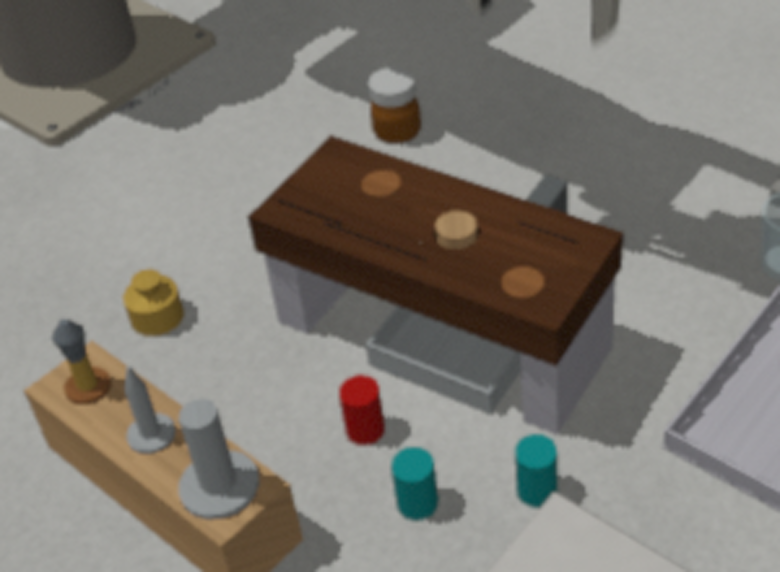

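The tray dish lies under the pin (crop px (440,355) below the pin at (457,230)), and the punch is at crop px (215,460) with the wide collar. Moving to the punch.

>>> {"name": "move_arm", "arguments": {
  "moves": [
    {"tx": -0.156,"ty": -0.02,"tz": 0,"ax": 0,"ay": 0,"az": 0},
    {"tx": -0.156,"ty": -0.02,"tz": 0,"ax": 0,"ay": 0,"az": 0},
    {"tx": -0.156,"ty": -0.02,"tz": 0,"ax": 0,"ay": 0,"az": 0},
    {"tx": -0.156,"ty": -0.02,"tz": 0,"ax": 0,"ay": 0,"az": 0},
    {"tx": -0.156,"ty": -0.02,"tz": 0,"ax": 0,"ay": 0,"az": 0},
    {"tx": -0.156,"ty": -0.02,"tz": 0,"ax": 0,"ay": 0,"az": 0},
    {"tx": -0.156,"ty": -0.02,"tz": 0,"ax": 0,"ay": 0,"az": 0},
    {"tx": -0.156,"ty": -0.02,"tz": 0,"ax": 0,"ay": 0,"az": 0},
    {"tx": -0.156,"ty": -0.02,"tz": 0,"ax": 0,"ay": 0,"az": 0},
    {"tx": -0.156,"ty": -0.02,"tz": 0,"ax": 0,"ay": 0,"az": 0},
    {"tx": -0.156,"ty": -0.02,"tz": 0,"ax": 0,"ay": 0,"az": 0},
    {"tx": -0.153,"ty": -0.013,"tz": 0,"ax": 0,"ay": 0,"az": 0}
  ]
}}

```text
t: 8.05
ee_pos: [570.5, -315.2, 229.6]
orientation: [-0.001, 0.655, 0.755, -0.0]
wrist_force: [0.9, 0.1, -0.7]
opening: 92.9
gripper_force: 0.0
```

>>> {"name": "move_arm", "arguments": {
  "moves": [
    {"tx": 0,"ty": 0,"tz": 0,"ax": 0,"ay": 0,"az": 0.039},
    {"tx": 0,"ty": 0,"tz": 0,"ax": 0,"ay": 0,"az": 0.039},
    {"tx": 0,"ty": 0,"tz": 0,"ax": 0,"ay": 0,"az": 0.039},
    {"tx": 0,"ty": 0,"tz": 0,"ax": 0,"ay": 0,"az": 0.039},
    {"tx": 0,"ty": 0,"tz": 0,"ax": 0,"ay": 0,"az": 0.039},
    {"tx": 0,"ty": 0,"tz": 0,"ax": 0,"ay": 0,"az": 0.039},
    {"tx": 0,"ty": 0,"tz": 0,"ax": 0,"ay": 0,"az": 0.039},
    {"tx": 0,"ty": 0,"tz": 0,"ax": 0,"ay": 0,"az": 0.039},
    {"tx": 0,"ty": 0,"tz": 0,"ax": 0,"ay": 0,"az": 0.039},
    {"tx": 0,"ty": 0,"tz": 0,"ax": 0,"ay": 0,"az": 0.039},
    {"tx": 0,"ty": 0,"tz": 0,"ax": 0,"ay": 0,"az": 0.039},
    {"tx": 0,"ty": 0,"tz": 0,"ax": 0,"ay": 0,"az": 0.039}
  ]
}}

```text
t: 9.05
ee_pos: [570.8, -313.4, 229.4]
orientation: [-0.001, 0.993, 0.118, -0.001]
wrist_force: [0.0, 0.3, -0.1]
opening: 92.7
gripper_force: 0.0
```

>>> {"name": "move_arm", "arguments": {
  "moves": [
    {"tx": 0,"ty": 0,"tz": 0,"ax": 0,"ay": 0,"az": 0.039},
    {"tx": 0,"ty": 0,"tz": 0,"ax": 0,"ay": 0,"az": 0.038},
    {"tx": 0,"ty": 0,"tz": 0,"ax": 0,"ay": 0,"az": 0},
    {"tx": 0,"ty": 0,"tz": 0,"ax": 0,"ay": 0,"az": 0}
  ]
}}

```text
t: 9.38
ee_pos: [571.0, -313.5, 230.1]
orientation: [-0.001, 1.0, 0.002, -0.001]
wrist_force: [-0.1, -0.2, 0.3]
opening: 93.1
gripper_force: 0.0
```

Run:
```python
from h import *
print(ray('scene',157.7,287.5,141))
to([571,-314,97],-90)
```

```text
[ 572.17263288 -311.19952017  141.        ]
t 9.38 pos [ 571.  -313.5  230.1] yaw -89.8 tilt [-0.002  0.001] F [-0.1 -0.2  0.3] open 93.1 j [-0.58  0.27  1.32 -0.    1.55  0.99]
tool shift units [0.001 0.003 0.666] az total 0.001
```

>>> {"name": "move_arm", "arguments": {
  "moves": [
    {"tx": 0,"ty": 0,"tz": 0.15,"ax": 0,"ay": 0,"az": 0},
    {"tx": 0,"ty": 0,"tz": 0.15,"ax": 0,"ay": 0,"az": 0},
    {"tx": 0,"ty": 0,"tz": 0.15,"ax": 0,"ay": 0,"az": 0},
    {"tx": 0,"ty": 0,"tz": 0.13,"ax": 0,"ay": 0,"az": 0},
    {"tx": 0,"ty": 0,"tz": 0.086,"ax": 0,"ay": 0,"az": 0},
    {"tx": 0,"ty": 0,"tz": 0,"ax": 0,"ay": 0,"az": 0}
  ]
}}

```text
t: 9.88
ee_pos: [568.2, -311.7, 92.2]
orientation: [-0.003, 1.0, 0.002, -0.004]
wrist_force: [0.4, 0.5, -0.6]
opening: 93.1
gripper_force: 0.0
```

>>> {"name": "move_arm", "arguments": {
  "moves": [
    {"tx": 0,"ty": 0,"tz": 0,"ax": 0,"ay": 0,"az": 0},
    {"tx": 0,"ty": 0,"tz": 0,"ax": 0,"ay": 0,"az": 0},
    {"tx": 0,"ty": 0,"tz": 0,"ax": 0,"ay": 0,"az": 0},
    {"tx": 0,"ty": 0,"tz": 0,"ax": 0,"ay": 0,"az": 0},
    {"tx": 0,"ty": 0,"tz": 0,"ax": 0,"ay": 0,"az": 0},
    {"tx": 0,"ty": 0,"tz": 0,"ax": 0,"ay": 0,"az": 0},
    {"tx": 0,"ty": 0,"tz": 0,"ax": 0,"ay": 0,"az": 0},
    {"tx": 0,"ty": 0,"tz": 0,"ax": 0,"ay": 0,"az": 0},
    {"tx": 0,"ty": 0,"tz": 0,"ax": 0,"ay": 0,"az": 0},
    {"tx": 0,"ty": 0,"tz": 0,"ax": 0,"ay": 0,"az": 0},
    {"tx": 0,"ty": 0,"tz": 0,"ax": 0,"ay": 0,"az": 0},
    {"tx": 0,"ty": 0,"tz": 0,"ax": 0,"ay": 0,"az": 0}
  ],
  "grip": 10,
  "grip_force": 60
}}

```text
t: 10.88
ee_pos: [571.5, -313.9, 98.6]
orientation: [0.0, 1.0, 0.0, -0.0]
wrist_force: [-0.1, -0.2, 0.1]
opening: 23.4
gripper_force: 60.0
```

>>> {"name": "move_arm", "arguments": {
  "moves": [
    {"tx": 0,"ty": 0,"tz": 0,"ax": 0,"ay": 0,"az": 0},
    {"tx": 0,"ty": 0,"tz": 0,"ax": 0,"ay": 0,"az": 0},
    {"tx": 0,"ty": 0,"tz": 0,"ax": 0,"ay": 0,"az": 0}
  ]
}}

```text
t: 11.13
ee_pos: [571.5, -313.9, 98.6]
orientation: [0.0, 1.0, 0.0, -0.0]
wrist_force: [0.2, -1.0, -1.3]
opening: 23.5
gripper_force: 60.0
```

>>> {"name": "move_arm", "arguments": {
  "moves": [
    {"tx": 0,"ty": 0,"tz": -0.06,"ax": 0,"ay": 0,"az": 0},
    {"tx": 0,"ty": 0,"tz": -0.12,"ax": 0,"ay": 0,"az": 0},
    {"tx": 0,"ty": 0,"tz": -0.14,"ax": 0,"ay": 0,"az": 0},
    {"tx": 0,"ty": 0,"tz": -0.14,"ax": 0,"ay": 0,"az": 0},
    {"tx": 0,"ty": 0,"tz": -0.14,"ax": 0,"ay": 0,"az": 0},
    {"tx": 0,"ty": 0,"tz": -0.1,"ax": 0,"ay": 0,"az": 0}
  ]
}}

```text
t: 11.63
ee_pos: [571.9, -314.0, 242.3]
orientation: [0.001, 1.0, 0.0, 0.001]
wrist_force: [1.0, -1.0, -3.1]
opening: 23.2
gripper_force: 60.0
```

>>> {"name": "move_arm", "arguments": {
  "moves": [
    {"tx": 0.007,"ty": -0.09,"tz": 0,"ax": 0,"ay": 0,"az": 0},
    {"tx": 0.007,"ty": -0.13,"tz": 0,"ax": 0,"ay": 0,"az": 0},
    {"tx": 0.007,"ty": -0.13,"tz": 0,"ax": 0,"ay": 0,"az": 0},
    {"tx": 0.007,"ty": -0.13,"tz": 0,"ax": 0,"ay": 0,"az": 0},
    {"tx": 0.007,"ty": -0.13,"tz": 0,"ax": 0,"ay": 0,"az": 0},
    {"tx": 0.007,"ty": -0.13,"tz": 0,"ax": 0,"ay": 0,"az": 0},
    {"tx": 0.007,"ty": -0.13,"tz": 0,"ax": 0,"ay": 0,"az": 0},
    {"tx": 0.007,"ty": -0.13,"tz": 0,"ax": 0,"ay": 0,"az": 0},
    {"tx": 0.007,"ty": -0.13,"tz": 0,"ax": 0,"ay": 0,"az": 0},
    {"tx": 0.005,"ty": -0.045,"tz": 0,"ax": 0,"ay": 0,"az": 0},
    {"tx": 0,"ty": 0,"tz": 0,"ax": 0,"ay": 0,"az": 0},
    {"tx": 0,"ty": 0,"tz": 0,"ax": 0,"ay": 0,"az": 0}
  ]
}}

```text
t: 12.63
ee_pos: [584.7, -78.5, 238.3]
orientation: [0.0, 1.0, 0.001, -0.0]
wrist_force: [-0.5, -1.2, -3.5]
opening: 23.4
gripper_force: 60.0
```

Run:
```python
from h import *
to([585,-79,162],-90)
im=snap('scene','s2')[110:290,150:350]
cv2.imwrite('pics/s2c.png',cv2.resize(im,None,fx=3.3,fy=3.3,interpolation=cv2.INTER_CUBIC))
o=arm.get_obs();p=o['ee_pos'];print('expected tip px',proj('scene',[p[0],p[1],p[2]-85.6]))
for n in ('pin_center','punch_grip'): 
    for r in arm.place_of('scene',n)[:2]: print(n,np.round(r['location']),r['score'])
```

```text
t 12.63 pos [584.7 -78.5 238.3] yaw -89.9 tilt [-0.001 -0.   ] F [-0.5 -1.2 -3.5] open 23.4 j [-0.22  0.1   1.5  -0.    1.54  1.35]
tool shift units [0.002 0.003 0.382] az total 0.001
expected tip px (np.float64(253.2404766846197), np.float64(206.76474573100708))
pin_center [ 579. -186.   23.] 0.97
pin_center [ 715. -159.   21.] 0.94
punch_grip [588. -78. 243.] 0.8
```

View pics/s2c.png

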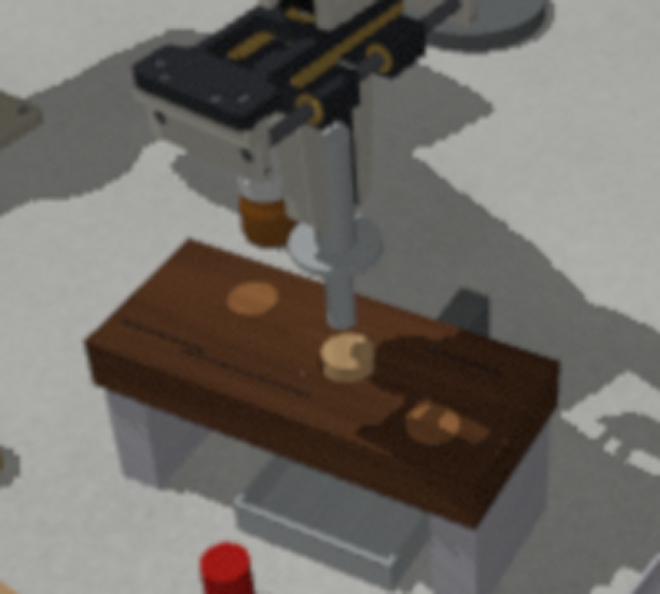

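Tip bottom at crop px (341,322), pin top at (348,350), so they align within a few mm. I'll shift +2 mm in x and start driving.

>>> {"name": "move_arm", "arguments": {
  "moves": [
    {"tx": 0.009,"ty": 0,"tz": 0.03,"ax": 0,"ay": 0,"az": 0},
    {"tx": 0,"ty": 0,"tz": 0.04,"ax": 0,"ay": 0,"az": 0},
    {"tx": 0,"ty": 0,"tz": 0.03,"ax": 0,"ay": 0,"az": 0},
    {"tx": 0,"ty": 0,"tz": 0.015,"ax": 0,"ay": 0,"az": 0},
    {"tx": 0,"ty": 0,"tz": 0.015,"ax": 0,"ay": 0,"az": 0},
    {"tx": 0,"ty": 0,"tz": 0.015,"ax": 0,"ay": 0,"az": 0},
    {"tx": 0,"ty": 0,"tz": 0.015,"ax": 0,"ay": 0,"az": 0},
    {"tx": 0,"ty": 0,"tz": 0.015,"ax": 0,"ay": 0,"az": 0},
    {"tx": 0,"ty": 0,"tz": 0.015,"ax": 0,"ay": 0,"az": 0},
    {"tx": 0,"ty": 0,"tz": 0.015,"ax": 0,"ay": 0,"az": 0}
  ]
}}

```text
t: 13.62
ee_pos: [587.7, -79.3, 200.1]
orientation: [0.0, 1.0, 0.0, 0.001]
wrist_force: [-4.7, 0.9, 11.9]
opening: 23.0
gripper_force: 60.0
```

>>> {"name": "move_arm", "arguments": {
  "moves": [
    {"tx": 0,"ty": 0,"tz": 0.015,"ax": 0,"ay": 0,"az": 0},
    {"tx": 0,"ty": 0,"tz": 0.015,"ax": 0,"ay": 0,"az": 0},
    {"tx": 0,"ty": 0,"tz": 0.015,"ax": 0,"ay": 0,"az": 0}
  ]
}}

```text
t: 13.87
ee_pos: [587.7, -79.3, 191.1]
orientation: [0.0, 1.0, 0.0, 0.001]
wrist_force: [-4.3, 0.3, 10.6]
opening: 23.4
gripper_force: 60.0
```

Run:
```python
from h import *
to([586.5,-78.5,154.6],-90)
im=snap('scene','s3')[110:290,150:350]
cv2.imwrite('pics/s3c.png',cv2.resize(im,None,fx=3.3,fy=3.3,interpolation=cv2.INTER_CUBIC))
```

```text
t 13.87 pos [587.7 -79.3 191.1] yaw -90.0 tilt [ 0.003 -0.001] F [-4.3  0.3 10.6] open 23.4 j [-0.22  0.13  1.56 -0.    1.45  1.35]
tool shift units [-0.007 -0.004  0.182] az total 0.0
```

View pics/s3c.png

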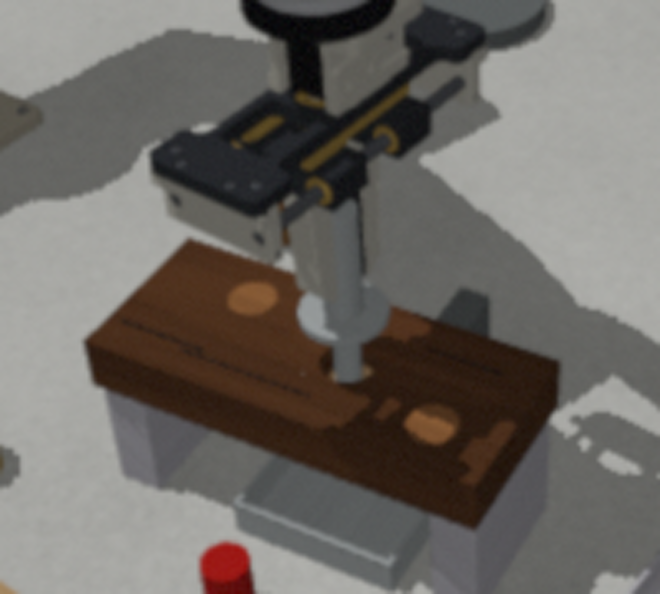

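The punch (crop px (348,375)) is in the hole on top of the pin, with the pin about 15 mm below flush. Continuing gently, easing 1 mm towards -x.

>>> {"name": "move_arm", "arguments": {
  "moves": [
    {"tx": -0.006,"ty": 0,"tz": 0.015,"ax": 0,"ay": 0,"az": 0},
    {"tx": 0,"ty": 0,"tz": 0.016,"ax": 0,"ay": 0,"az": 0},
    {"tx": 0,"ty": 0,"tz": 0.016,"ax": 0,"ay": 0,"az": 0},
    {"tx": 0,"ty": 0,"tz": 0.016,"ax": 0,"ay": 0,"az": 0},
    {"tx": 0,"ty": 0,"tz": 0.016,"ax": 0,"ay": 0,"az": 0},
    {"tx": 0,"ty": 0,"tz": 0.016,"ax": 0,"ay": 0,"az": 0},
    {"tx": 0,"ty": 0,"tz": 0.016,"ax": 0,"ay": 0,"az": 0},
    {"tx": 0,"ty": 0,"tz": 0.016,"ax": 0,"ay": 0,"az": 0},
    {"tx": 0,"ty": 0,"tz": 0.016,"ax": 0,"ay": 0,"az": 0},
    {"tx": 0,"ty": 0,"tz": 0.01,"ax": 0,"ay": 0,"az": 0}
  ]
}}

```text
t: 14.75
ee_pos: [585.0, -78.8, 156.7]
orientation: [-0.0, 1.0, 0.0, -0.001]
wrist_force: [-1.0, 1.0, -3.5]
opening: 23.3
gripper_force: 60.0
```

Run:
```python
from h import *
to([586.5,-78.5,154.6],-90)
```

```text
t 14.75 pos [585.  -78.8 156.7] yaw -90.0 tilt [-0.002  0.   ] F [-1.   1.  -3.5] open 23.3 j [-0.22  0.15  1.6  -0.    1.4   1.35]
tool shift units [ 0.007 -0.001  0.011] az total 0.0
```

>>> {"name": "move_arm", "arguments": {
  "moves": [
    {"tx": 0.005,"ty": 0,"tz": 0.007,"ax": 0,"ay": 0,"az": 0},
    {"tx": 0,"ty": 0,"tz": 0.007,"ax": 0,"ay": 0,"az": 0},
    {"tx": 0,"ty": 0,"tz": 0,"ax": 0,"ay": 0,"az": 0},
    {"tx": 0,"ty": 0,"tz": 0,"ax": 0,"ay": 0,"az": 0}
  ]
}}

```text
t: 15.08
ee_pos: [586.7, -78.9, 155.2]
orientation: [-0.0, 1.0, 0.0, -0.0]
wrist_force: [0.5, -0.2, -2.0]
opening: 23.3
gripper_force: 60.0
```

Run:
```python
from h import *
to([586.5,-78.5,154.6],-90)
im=snap('scene','s4')[110:290,150:350]
cv2.imwrite('pics/s4c.png',cv2.resize(im,None,fx=3.3,fy=3.3,interpolation=cv2.INTER_CUBIC))
for n in ('pin_center','punch_grip'): 
    for r in arm.place_of('scene',n)[:4]: print(n,np.round(r['location']),r['score'])
```

```text
t 15.08 pos [586.7 -78.9 155.2] yaw -90.0 tilt [-0.  0.] F [ 0.5 -0.2 -2. ] open 23.3 j [-0.22  0.15  1.6  -0.    1.39  1.35]
tool shift units [-0.001 -0.002  0.003] az total 0.0
pin_center [ 654. -218.   25.] 0.81
pin_center [ 714. -161.   23.] 0.8
pin_center [ 579. -187.   24.] 0.71
pin_center [588. -80.  25.] 0.53
punch_grip [587. -80. 165.] 0.73
```

View pics/s4c.png

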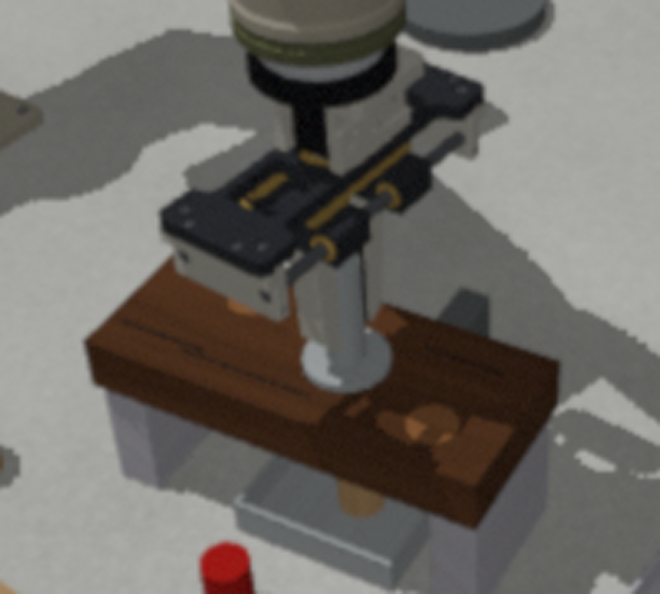

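The pin stands in the tray (crop px (360,498)) and the collar is almost on the plank (347,360). I'll lower until it touches, then release.

>>> {"name": "move_arm", "arguments": {
  "moves": [
    {"tx": 0,"ty": 0,"tz": 0.006,"ax": 0,"ay": 0,"az": 0},
    {"tx": 0,"ty": 0,"tz": 0.006,"ax": 0,"ay": 0,"az": 0},
    {"tx": 0,"ty": 0,"tz": 0,"ax": 0,"ay": 0,"az": 0},
    {"tx": 0,"ty": 0,"tz": 0,"ax": 0,"ay": 0,"az": 0}
  ]
}}

```text
t: 15.57
ee_pos: [587.1, -79.0, 154.5]
orientation: [0.0, 1.0, 0.0, 0.001]
wrist_force: [-3.8, 1.8, 6.2]
opening: 23.7
gripper_force: 60.0
```

Contact. Opening and lifting.

>>> {"name": "move_arm", "arguments": {
  "moves": [
    {"tx": 0,"ty": 0,"tz": 0,"ax": 0,"ay": 0,"az": 0},
    {"tx": 0,"ty": 0,"tz": 0,"ax": 0,"ay": 0,"az": 0},
    {"tx": 0,"ty": 0,"tz": 0,"ax": 0,"ay": 0,"az": 0},
    {"tx": 0,"ty": 0,"tz": 0,"ax": 0,"ay": 0,"az": 0},
    {"tx": 0,"ty": 0,"tz": 0,"ax": 0,"ay": 0,"az": 0},
    {"tx": 0,"ty": 0,"tz": 0,"ax": 0,"ay": 0,"az": 0},
    {"tx": 0,"ty": 0,"tz": 0,"ax": 0,"ay": 0,"az": 0},
    {"tx": 0,"ty": 0,"tz": 0,"ax": 0,"ay": 0,"az": 0}
  ],
  "grip": 93
}}

```text
t: 16.23
ee_pos: [586.7, -78.9, 152.8]
orientation: [-0.0, 1.0, 0.0, -0.0]
wrist_force: [-0.7, -0.5, -0.3]
opening: 72.1
gripper_force: 0.0
```

>>> {"name": "move_arm", "arguments": {
  "moves": [
    {"tx": 0,"ty": 0,"tz": -0.1,"ax": 0,"ay": 0,"az": 0},
    {"tx": 0,"ty": 0,"tz": -0.15,"ax": 0,"ay": 0,"az": 0},
    {"tx": 0,"ty": 0,"tz": -0.15,"ax": 0,"ay": 0,"az": 0},
    {"tx": 0,"ty": 0,"tz": -0.15,"ax": 0,"ay": 0,"az": 0},
    {"tx": 0,"ty": 0,"tz": -0.1,"ax": 0,"ay": 0,"az": 0},
    {"tx": 0,"ty": 0,"tz": 0,"ax": 0,"ay": 0,"az": 0},
    {"tx": 0,"ty": 0,"tz": 0,"ax": 0,"ay": 0,"az": 0}
  ]
}}

```text
t: 16.82
ee_pos: [587.5, -79.1, 284.6]
orientation: [0.0, 1.0, 0.0, 0.002]
wrist_force: [0.7, 0.7, -0.5]
opening: 93.0
gripper_force: 0.0
```

Run:
```python
from h import *
im=snap('scene','s5')[110:290,150:350]
cv2.imwrite('pics/s5c.png',cv2.resize(im,None,fx=3.3,fy=3.3,interpolation=cv2.INTER_CUBIC))
for n in ('pin_center','punch_grip','tray_grip'): 
    for r in arm.place_of('scene',n)[:4]: print(n,np.round(r['location']),r['score'])
to([587,-79,154])
```

```text
pin_center [ 713. -161.   20.] 0.83
pin_center [ 653. -217.   28.] 0.8
pin_center [ 580. -187.   20.] 0.62
pin_center [589. -76.  27.] 0.58
punch_grip [589. -80. 162.] 0.84
tray_grip [565.  65.  28.] 0.78
t 17.02 pos [585.8 -78.7 280.8] yaw -90.0 tilt [-0.003  0.001] F [ 0.9 -0.2 -0.5] open 93.2 j [-0.22  0.09  1.43 -0.    1.62  1.35]
tool shift units [0.008 0.002 0.634] az total None
```

View pics/s5c.png

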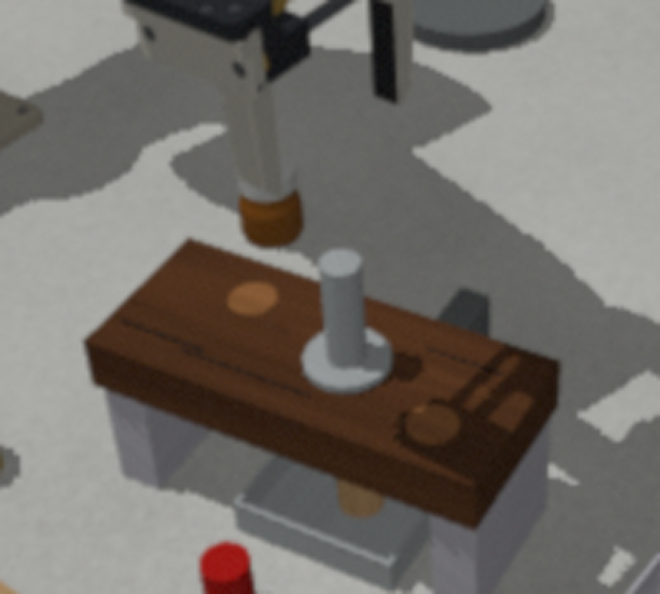

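The punch stands upright with its collar on the plank (345,355), the pin is in the tray (360,498), and the arm is clear.

```bash
python3 -c "
from bench import arm
print(arm.close_job())"
```

```text
the job is handed in; nothing more can be done
None
```

The job is handed in (no verdict returned): in the last picture the treenail is in the tray under the plank, the punch stands upright in the emptied hole with its collar down, and the arm is clear, at about 17 s of the 54 s allowed.

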